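# Set the thickness ring of a dough press

### The job

Set the dough press on the pizzeria counter to today's thickness: with the fingertips only, first push the upright post of its lever clockwise (seen from above) all the way back to the zero end of the scale to take up the play, then push it anticlockwise until the ring's pointer rib stands in line with the nose of the rider clipped on the scale, and move clear. Push gently from the side, never grip the lever, and leave the rider and the things standing about where they are.

Things in the scene. Friction and masses are not known exactly. Their poses are not given: they have to be found in the camera images.
- press: A dough-disc press, fixed: round grey base 236 mm wide, dark scale collar 164 mm wide (top at 46 mm) with nine short steel marks, bright middle plate 104 mm wide (top at 56 mm); round the collar turns the steel setting ring, 216 mm wide (top at 48 mm). Origin: on the ring's vertical axis, at counter height; z up. Its +x points away from the robot, turned up to 0.4 rad either way.
- ring (a joint): Angle (rad) of setting ring and lever: 0 at the zero end stop, growing anticlockwise seen from above to 1.92 at the other stop. In the press's frame the lever points from the axis in the direction -0.96 + this value (0 = the press's +x); the nine marks are 0.24 apart from 0. Friction holds it where it is left; pushing the post takes 2 to 4 N and it does not coast.
- post_top (a point): Centre of the top of the lever's upright black post: 18 mm thick, top 95 mm above the counter, 150 mm from the press's axis, free on all sides. It stands near the outer end of a flat steel arm 14 mm wide (top at 47 mm) that runs from the ring to 160 mm from the axis. Shut fingers reaching down to 60 mm above the counter push it sideways.
- pointer (a point): Inner end of the pointer, a dark raised rib 8 mm wide and 22 mm long that lies radially on the ring, in line with the lever, 52 mm above the counter; this point is 83 mm from the press's axis.
- rider (a joint): Angle of the rider in rad along the same scale, counted like the ring's angle: the ring is set right when both are equal. The rider sits stiffly, must not be moved, and lies 0.7 to 1.7 rad from zero.
- rider_nose (a point): Tip of the rider's nose, 83 mm from the press's axis, 52 mm above the counter. The rider is a small steel block 26 mm wide, 10 mm deep and 10 mm tall clipped on the scale collar, with an 8 mm wide nose that points outward at the ring. Pointer and nose face each other end to end when the ring is set.
- tamper: Bystander: loose hand tamper, an aluminium disc 100 mm wide with a steel stem and a wooden knob, 90 mm tall. Origin: centre of its underside.
- shaker: Bystander: loose glass cheese jar with a steel cap, 68 mm wide, 120 mm tall. Origin: centre of its underside.
- cutter: Bystander: loose pizza wheel on its small wooden rest, 225 mm long and 68 mm tall, beyond the press. Origin: underside, near the middle; it lies along its x axis.

How it is judged:
By the outcome, as a careful person would: the job done as asked, in the order asked, and still so for the second after the job is handed in, with the robot touching nothing.
It also fails if it takes over 61 s, if anything falls off the work surface, if the arm or the gripper's body presses on something with over 40 N, if the wrist force passes 120 N, or if a joint passes its speed limit or range.

### The arm

A 7-joint arm with a two-finger parallel gripper is mounted at the origin on the work surface. World frame = base frame: x ahead of the robot, y to its left, z up, the work surface at z = 0. Lengths are in mm, angles in rad, forces in N, time in s.
With the tool pointing down it reaches from about 350 to 900 mm from the base axis. Payload 7.2 kg.
Tool frame: the origin (TCP) lies at the very end of the fingers, on their centre line; the grasp point (between the pads) lies 19 mm behind it (arm.tcp_to_grasp is the distance from the TCP to the grasp point, in mm); z points along the fingers, y is the line along which they close (so a half turn about z gives the same grasp; the last joint's range is limited). The gripper opens to 88 mm and grips with 3 to 60 N. Pads are 20 mm wide; open, the fingers measure 115 mm over their backs; the gripper's body (75 mm by 178 mm) begins 61 mm behind the grasp point.
Start: joints at [1.203, 0.411, -0.013, 1.596, 0.006, 1.134, -0.082], TCP at [184.569, -597.129, 222.653] pointing down, gripper open.
Joint ranges: [-2.95, 2.95], [-0.29, 1.99], [-1.47, 1.44], [0.14, 2.54], [-1.03, 4.17], [0.13, 1.85], [-2.86, 2.86]. Speed limits (rad/s): [2.39, 2.39, 3.01, 3.01, 3.14, 3.14, 3.14].

### API

Orientations are given as a unit quaternion [x, y, z, w].
In Python, from rig import arm gives the robot as it stands.
- The arm moves only by the shell command python3 -m pendant 'ROWS' [OPENING] [FORCE]. ROWS is JSON, a list of rows, each an object with "slide": the shift along the tool's x, y, z in cm, a list of three; "twist": the turn about the tool's z in rad. A call has 1 to 20 rows; each row is the pose to reach, as a shift and turn from the pose commanded when the call began, along the tool's axes at that moment; what a row does not reach only later rows make up. A row lasts 1/10 s, in which the tool goes at most 50 mm and 8.59 degrees, less where a joint would pass 70% of its speed; a pose out of reach is approached as far as the arm can. A call with a gripper value outside its range is refused whole. OPENING is the finger opening in cm, from 0 to 8.78, set as the call begins (- or left out, the last holds). The fingers move at their own pace and stop on an object; FORCE is the grip in N (left out, the last holds). Time passes only in rows, so rows that repeat a pose let the fingers close. It gives the time, the measured TCP pose, the force, the opening and the grip force at its end, in the units of the state.
- arm.observe(): the state, without advancing time (a new reading comes with each control period).
- arm.capture(name): name is "scene" or "top" or "wrist"; returns the picture (420x560x3 uint8, red, green, blue); there is no depth.
- arm.get_calibration(name): a dict with "intrinsics" (3x3 intrinsics, pixels), "view" (4x4, takes a point from world to camera coordinates); the wrist camera has in their place "mount" (4x4, takes a point from camera to tool coordinates, whose origin is the TCP and whose axes are the flange's). Camera axes: x right, y down, z forward; pixel columns grow to the right and rows downward; lengths in mm; the calibration is good to about 2 mm. A picture is of the moment at which its call begins: read the wrist's pose just before it. get_calibration takes no time and is no camera call.
- arm.sign_off(): hands the job in; it is judged then, once.
The state is a dict: "clock": time; "qpos": joint angles; "joint_vel": joint speeds; "joint_torque": joint torques, N m; "tcp_pos": TCP position; "eef_rot": TCP orientation; "force": force on the tool from outside, world axes, zero at the start; "moment": the same for the moment, N m; "width": opening from 0.0 (shut) to 1.0 (fully open); "finger_force": force on a finger pad.
Only numpy, scipy, OpenCV 4.12 (cv2) and the standard library are available. Lean on these libraries where they do the work, as an engineer would, in place of code of your own. Each camera call takes 0.05 s, during which the arm holds its last target. There are 200 camera calls.

## Working session

There is one attempt and no reset: what is moved stays moved. The work goes in short steps, Python scripts to look and compute and a shell command to move; the robot and the scene stay as the last step left them, time stands still between calls to the robot, and variables do not carry over. Pictures are saved under pics/ and viewed, at most 14 in all, crops included, and the job is handed in when it is done.

```bash
mkdir -p pics; ls; python3 - <<'E'
from rig import arm
import cv2,numpy as np
for n in ("top","scene"):
    im=arm.capture(n); cv2.imwrite(f"pics/{n}0.png",im[...,::-1])
    c=arm.get_calibration(n); print(n,np.round(c["intrinsics"],1).tolist(),np.round(c["view"],3).tolist())
print(np.round(arm.get_calibration("wrist")["mount"],3).tolist())
print(arm.observe())
E
```

```text
pics
top [[512.6, 0.0, 271.2], [0.0, 512.6, 210.2], [0.0, 0.0, 1.0]] [[-0.022, -1.0, -0.001, 23.522], [-0.996, 0.022, -0.09, 589.04], [0.09, -0.001, -0.996, 1556.812], [0.0, 0.0, 0.0, 1.0]]
scene [[461.2, 0.0, 283.2], [0.0, 461.2, 205.9], [0.0, 0.0, 1.0]] [[-0.541, 0.841, -0.016, 314.208], [0.693, 0.435, -0.575, -329.12], [-0.477, -0.322, -0.818, 1684.955], [0.0, 0.0, 0.0, 1.0]]
[[0.001, -0.967, -0.254, 68.802], [1.0, 0.001, -0.002, -0.249], [0.002, -0.254, 0.967, -161.641], [0.0, 0.0, 0.0, 1.0]]
{'clock': 0.1, 'qpos': array([ 1.20281323,  0.41177605, -0.01270372,  1.59697677,  0.00558781,
        1.13427145, -0.08222698]), 'joint_vel': array([-0.00019951, -0.00167472,  0.00125837, -0.00141368,  0.00125455,
        0.00120276, -0.0027776 ]), 'joint_torque': array([ 4.22970261e-03, -5.89097750e+01,  6.44415859e-01, -2.91709489e+01,
       -5.37338387e-02,  1.44644399e-02,  7.22661593e-05]), 'tcp_pos': array([ 184.39843911, -596.70213382,  221.91380673]), 'eef_rot': array([ 9.88788192e-01,  1.49323221e-01, -1.48938442e-04, -6.82013343e-04]), 'force': array([-0.13987876, -0.02632171,  0.3556998 ]), 'moment': array([-0.04849415, -0.00541993, -0.03313674]), 'finger_force': 0.0, 'width': 0.9996829362299189}
```

View pics/top0.png

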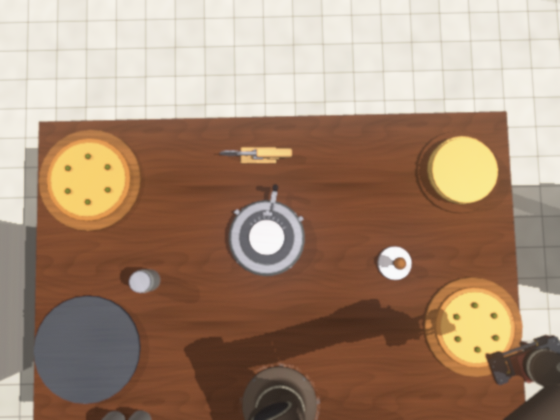

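View pics/scene0.png

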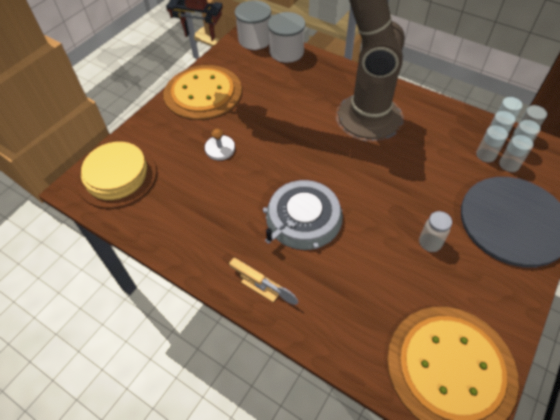

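The press is centred near (267,238) in the top view. Its lever post is at about (275,190), the tamper at (395,263), the jar at (143,281) and the cutter at (258,154), all clear of the lever's sweep. Next I convert these pixels to positions.

```bash
cat > h.py <<'E'
from rig import arm
import numpy as np, cv2
from scipy.spatial.transform import Rotation as R
def cam(n):
    """K, world->camera 4x4"""
    c=arm.get_calibration(n); K=np.array(c["intrinsics"])
    if n!="wrist": return K,np.array(c["view"])
    s=arm.observe(); T=np.eye(4); T[:3,:3]=R.from_quat(s["eef_rot"]).as_matrix(); T[:3,3]=s["tcp_pos"]
    return K,np.linalg.inv(T@np.array(c["mount"]))
def onplane(c,uv,z):
    K,V=c; Rt=V[:3,:3].T; o=-Rt@V[:3,3]; uv=np.atleast_2d(uv).astype(float)
    d=(Rt@np.linalg.inv(K)@np.c_[uv,np.ones(len(uv))].T).T
    return (o+d*((z-o[2])/d[:,2])[:,None])[:,:2]
def proj(c,P):
    K,V=c; P=np.atleast_2d(P); q=(K@(V[:3,:3]@P.T+V[:3,3:])).T
    return q[:,:2]/q[:,2:]
def toolrow(target):
    """slide in cm from measured TCP to a world point"""
    s=arm.observe(); return R.from_quat(s["eef_rot"]).inv().apply(np.array(target)-s["tcp_pos"])/10
E
python3 - <<'E'
from h import *
im=cv2.imread("pics/top0.png"); c=cam("top")
g=im.min(axis=2); m=(g>200).astype(np.uint8); m[:,:225]=0; m[:200]=0; m[:,310:]=0;m[280:]=0
n,l,s,ce=cv2.connectedComponentsWithStats(m); k=1+np.argmax(s[1:,4]); print(s[k],ce[k])
O=onplane(c,ce[k],56)[0]; print("press",O,"width",onplane(c,[[s[k][0],ce[k][1]],[s[k][0]+s[k][2],ce[k][1]]],56))
p=onplane(c,[275,188],95)[0]; d=p-O; print("post",p,np.hypot(*d),np.arctan2(d[1],d[0]))
for nm,uv,z in(("tamper",(395,263),5),("shaker",(143,281),60),("cutter",(258,154),30)): print(nm,onplane(c,uv,z))
print(arm.get_calibration("wrist")["intrinsics"])
print(toolrow([O[0]-30,O[1],300]))
E
```

```text
[250 221  34  33 912] [266.29714912 236.89473684]
press [506.385195    27.12648085] width [[507.48201872  76.28632566]
 [505.19381171 -26.27154186]]
post [649.23269032  -2.1544469 ] 145.81762461628549 -0.2021797269048433
tamper [[ 418.53993407 -369.78745997]]
shaker [[382.83032969 398.06018312]]
cutter [[765.81612849  47.67162681]]
[[293.14884881   0.         283.70968259]
 [  0.         293.14884881 215.00117634]
 [  0.           0.           1.        ]]
[ 46.31740595 -50.98942144  -7.74179595]
```

```bash
python3 -m pendant '[{"slide":[11,-12,-3],"twist":0.1},{"slide":[45.7,-51.2,-3],"twist":0.3},{"slide":[45.7,-51.2,-3],"twist":0.3},{"slide":[45.7,-51.2,-3],"twist":0.3},{"slide":[45.7,-51.2,-3],"twist":0.3},{"slide":[45.7,-51.2,-3],"twist":0.3},{"slide":[45.7,-51.2,-3],"twist":0.3},{"slide":[45.7,-51.2,-3],"twist":0.3},{"slide":[45.7,-51.2,-3],"twist":0.3},{"slide":[45.7,-51.2,-3],"twist":0.3},{"slide":[45.7,-51.2,-3],"twist":0.3},{"slide":[45.7,-51.2,-3],"twist":0.3},{"slide":[45.7,-51.2,-3],"twist":0.3},{"slide":[45.7,-51.2,-3],"twist":0.3},{"slide":[45.7,-51.2,-3],"twist":0.3},{"slide":[45.7,-51.2,-3],"twist":0.3},{"slide":[45.7,-51.2,-3],"twist":0.3},{"slide":[45.7,-51.2,-3],"twist":0.3},{"slide":[45.7,-51.2,-3],"twist":0.3},{"slide":[45.7,-51.2,-3],"twist":0.3}]' 0 10
python3 - <<'E'
from h import *
c=cam("wrist"); im=arm.capture("wrist"); cv2.imwrite("pics/w1.png",im[...,::-1]); np.savez("w1.npz",K=c[0],V=c[1])
print(arm.observe()["tcp_pos"],proj(c,[[506,27,56],[649,-2,95]]))
E
```

```text
clock: 2.1
tcp_pos: [469.8, 26.2, 252.7]
eef_rot: [1.0, -0.001, 0.0, 0.0]
force: [1.0, 0.2, -0.2]
width: 0.007
finger_force: 0.0
[469.88323194  26.41649449 252.72574252] [[283.60998915 165.77643181]
 [313.64926156  18.71656001]]
```

View pics/w1.png

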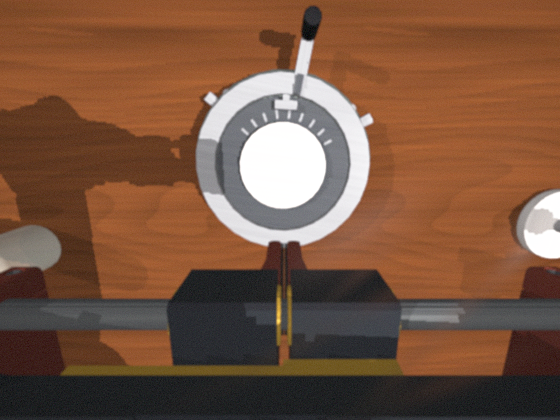

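The wrist view shows the press centre at (283,165), the post top at (312,15), the rider at (286,104) with its nose pointing at the ring, and the lever clockwise (to the right) of the rider. Nothing stands within the lever's sweep. I'll enlarge the scale.

```bash
python3 - <<'E'
from h import *
im=cv2.imread("pics/w1.png"); z=np.load("w1.npz"); c=(z["K"],z["V"])
cv2.imwrite("pics/w1c.png",cv2.resize(im[65:165,225:355],None,fx=6,fy=6,interpolation=cv2.INTER_CUBIC))
g=im.min(axis=2); m=((g>200)*255).astype(np.uint8)
n,l,s,ce=cv2.connectedComponentsWithStats(m)
k=l[165,283]; cs,_=cv2.findContours((l==k).astype(np.uint8),0,2); e=cv2.fitEllipse(cs[0]); print(e)
O=onplane(c,cs[0][:,0],56); (x,y),r=cv2.minEnclosingCircle(O.astype(np.float32)); print("O",x,y,r)
O=np.array([x,y])
for i in range(1,n):
    if s[i,4]>8:
        p=onplane(c,ce[i],46)[0]-O; print(s[i],np.round(ce[i],1),np.hypot(*p).round(1),np.arctan2(p[1],p[0]).round(3))
E
```

```text
((282.43951416015625, 164.74562072753906), (85.04635620117188, 85.73067474365234), 179.3568572998047)
O 505.35333251953125 28.434860229492188 52.062068939208984
[ 200   41  172  204 8123] [293.8 147. ] 26.5 -0.551
[205  93  11  11  73] [210.4  98.1] 115.5 0.822
[276 111   2   7  12] [276.4 114.4] 60.8 0.117
[288 112   2   6  10] [288.6 114.9] 60.3 -0.124
[263 114   3   7  11] [264.2 116.6] 61.8 0.359
[299 114   4   7  14] [300.8 117. ] 61.5 -0.366
[252 120   4   6  10] [253.5 122.5] 61.8 0.595
[310 120   4   7  13] [311.5 123.1] 61.4 -0.606
[ 240  122   86   87 5846] [282.4 164.8] 1.0 0.033
[242 129   6   5  10] [244.5 131. ] 61.7 0.836
[318 130   6   5  12] [320.2 132.1] 60.7 -0.851
[325 140   6   4  12] [327.8 141.5] 62.5 -1.088
[ 524  192   36   66 1415] [545.8 229.2] 355.8 -1.807
```

View pics/w1c.png

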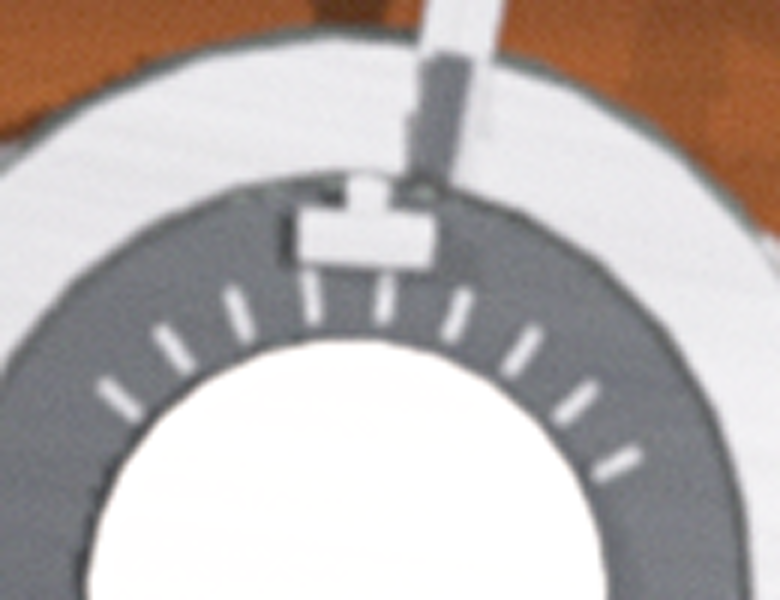

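```bash
cat >> h.py <<'E'
O=np.array([505.4,28.4]); ZERO=-1.086  # press axis, world direction of zero end
def ang(c,uv,z):
    p=onplane(c,uv,z)-O; return np.hypot(*p.T).round(1),np.arctan2(p[:,1],p[:,0]).round(3)
def rows(path):
    """path: (lever direction psi, radius, tangential offset, z, [tool psi]); prints pendant rows (tool x inward)"""
    s=arm.observe(); q=R.from_quat(s["eef_rot"]); x=q.apply([1,0,0]); y0=np.arctan2(x[1],x[0])
    for w in path:
        psi,r,t,z=w[:4]; tp=w[4] if len(w)>4 else psi
        P=np.r_[O+[r*np.cos(psi)-t*np.sin(psi),r*np.sin(psi)+t*np.cos(psi)],z]
        d=q.inv().apply(P-s["tcp_pos"])/10; tw=-((tp+np.pi-y0+np.pi)%(2*np.pi)-np.pi)
        print('{"slide":[%.1f,%.1f,%.1f],"twist":%.2f}'%(*d,tw),np.round(P))
E
python3 - <<'E'
from h import *
z=np.load("w1.npz"); c=(z["K"],z["V"])
px=lambda u,v:(225+u/6-.4,65+v/6-.4)
print("nose tip,base",ang(c,[px(368,178),px(369,208)],52))
print("rib in,out",ang(c,[px(432,180),px(447,60)],52)); print("post",ang(c,[313,14],95))
print(arm.observe()["qpos"].round(2))
rows([(-.22,150,40,200),(-.22,150,40,61)])
E
```

```text
nose tip,base (array([82. , 76.6]), array([-0.051, -0.057]))
rib in,out (array([ 83.2, 104.5]), array([-0.199, -0.184]))
post (array([150.5]), array([-0.199]))
[ 0.3   0.16 -0.51  1.89  0.09  1.12 -1.81]
{"slide":[19.1,-0.9,5.3],"twist":-2.92} [661.  35. 200.]
{"slide":[19.1,-0.9,19.2],"twist":-2.92} [661.  35.  61.]
```

Radii of 82–83, 104.5 and 150.5 mm match the sizes given. The lever is at about -0.195 rad in world terms and the nose at about -0.052. I'll go to the anticlockwise side of the post with the camera turned inward.

```bash
python3 -m pendant '[{"slide":[5,-0.2,1],"twist":-0.15},{"slide":[10,-0.4,3],"twist":-0.3},{"slide":[15,-0.6,5],"twist":-0.45},{"slide":[19.1,-0.9,6],"twist":-0.6},{"slide":[19.1,-0.9,6],"twist":-0.75},{"slide":[19.1,-0.9,6],"twist":-0.9},{"slide":[19.1,-0.9,6],"twist":-1.05},{"slide":[19.1,-0.9,6],"twist":-1.2},{"slide":[19.1,-0.9,6],"twist":-1.35},{"slide":[19.1,-0.9,6],"twist":-1.5},{"slide":[19.1,-0.9,6],"twist":-1.65},{"slide":[19.1,-0.9,6],"twist":-1.8},{"slide":[19.1,-0.9,6],"twist":-1.95},{"slide":[19.1,-0.9,6],"twist":-2.1},{"slide":[19.1,-0.9,6],"twist":-2.25},{"slide":[19.1,-0.9,6],"twist":-2.4},{"slide":[19.1,-0.9,6],"twist":-2.55},{"slide":[19.1,-0.9,6],"twist":-2.7},{"slide":[19.1,-0.9,6],"twist":-2.85},{"slide":[19.1,-0.9,6],"twist":-2.95}]'
python3 - <<'E'
from h import *
print(arm.observe()["qpos"].round(2))
rows([(-.2,150,40,120),(-.2,150,40,61)])
E
```

```text
clock: 4.15
tcp_pos: [661.0, 35.3, 192.4]
eef_rot: [0.093, 0.996, -0.0, -0.0]
force: [-0.2, 0.5, -0.1]
width: 0.005
finger_force: 0.0
[ 0.51  0.73 -1.07  1.48  0.65  1.31  0.77]
{"slide":[0.1,0.2,7.2],"twist":0.01} [660.  38. 120.]
{"slide":[0.1,0.2,13.1],"twist":0.01} [660.  38.  61.]
```

```bash
python3 -m pendant '[{"slide":[0.1,0.2,4],"twist":0},{"slide":[0.1,0.2,8],"twist":0},{"slide":[0.1,0.2,11],"twist":0},{"slide":[0.1,0.2,13],"twist":0},{"slide":[0.1,0.2,13],"twist":0},{"slide":[0.1,0.2,13],"twist":0}]'
python3 - <<'E'
from h import *
c=cam("wrist"); im=arm.capture("wrist"); cv2.imwrite("pics/w2.png",im[...,::-1]); np.savez("w2.npz",K=c[0],V=c[1])
print(arm.observe()["qpos"].round(2))
rows([(p,150,21,61) for p in np.arange(-.2,-1.11,-.05)])
E
```

```text
clock: 4.75
tcp_pos: [660.9, 38.4, 63.5]
eef_rot: [0.096, 0.995, 0.0, 0.0]
force: [0.6, 0.3, 0.2]
width: 0.002
finger_force: 0.0
[ 0.47  0.86 -0.98  1.6   0.77  1.11  0.68]
{"slide":[0.1,-2.0,0.3],"twist":0.01} [657.  19.  61.]
{"slide":[0.0,-2.7,0.3],"twist":0.06} [656.  12.  61.]
{"slide":[-0.0,-3.5,0.3],"twist":0.11} [655.   4.  61.]
{"slide":[-0.0,-4.3,0.3],"twist":0.16} [654.  -3.  61.]
{"slide":[0.0,-5.0,0.3],"twist":0.21} [652. -11.  61.]
{"slide":[0.1,-5.8,0.3],"twist":0.26} [650. -18.  61.]
{"slide":[0.2,-6.5,0.3],"twist":0.31} [647. -25.  61.]
{"slide":[0.3,-7.3,0.3],"twist":0.36} [644. -32.  61.]
{"slide":[0.5,-8.0,0.3],"twist":0.41} [641. -39.  61.]
{"slide":[0.7,-8.7,0.3],"twist":0.46} [638. -46.  61.]
{"slide":[1.0,-9.4,0.3],"twist":0.51} [634. -52.  61.]
{"slide":[1.3,-10.1,0.3],"twist":0.56} [629. -58.  61.]
{"slide":[1.6,-10.8,0.3],"twist":0.61} [625. -65.  61.]
{"slide":[2.0,-11.5,0.3],"twist":0.66} [620. -70.  61.]
{"slide":[2.4,-12.1,0.3],"twist":0.71} [615. -76.  61.]
{"slide":[2.8,-12.8,0.3],"twist":0.76} [610. -81.  61.]
{"slide":[3.2,-13.4,0.3],"twist":0.81} [604. -86.  61.]
{"slide":[3.7,-13.9,0.3],"twist":0.86} [598. -91.  61.]
{"slide":[4.2,-14.5,0.3],"twist":0.91} [592. -96.  61.]
```

View pics/w2.png

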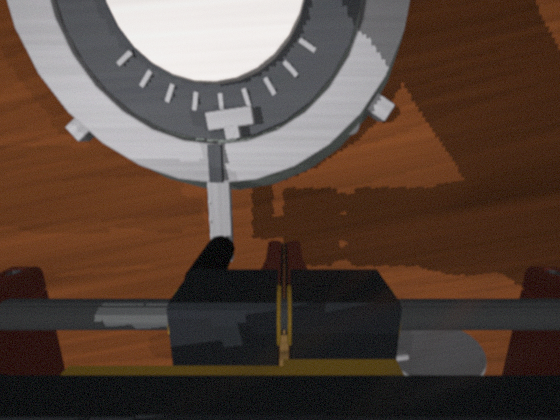

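The wrist view from the inside shows the pointer rib near (214,150), the nose at (232,132), the post top at (221,240) and the fingertips at (285,250), beside the post. Now I push clockwise.

```bash
python3 -m pendant '[{"slide":[0.1,-0.5,0.2],"twist":0},{"slide":[0.1,-1,0.2],"twist":0},{"slide":[0.1,-1.5,0.2],"twist":0},{"slide":[0.1,-2,0.2],"twist":0},{"slide":[0,-2.7,0.2],"twist":0.06},{"slide":[0,-3.5,0.2],"twist":0.11},{"slide":[0,-4.3,0.2],"twist":0.16},{"slide":[0,-5,0.2],"twist":0.21},{"slide":[0.1,-5.8,0.2],"twist":0.26},{"slide":[0.2,-6.5,0.2],"twist":0.31},{"slide":[0.3,-7.3,0.2],"twist":0.36},{"slide":[0.5,-8,0.2],"twist":0.41},{"slide":[0.7,-8.7,0.2],"twist":0.46},{"slide":[1,-9.4,0.2],"twist":0.51},{"slide":[1.3,-10.1,0.2],"twist":0.56},{"slide":[1.6,-10.8,0.2],"twist":0.61}]'
python3 - <<'E'
from h import *
print(arm.observe()["qpos"].round(2))
p=arm.observe()["tcp_pos"][:2]-O; print(np.hypot(*p),np.arctan2(*p[::-1]))
rows([(p,150,21,61) for p in np.arange(-.8,-1.16,-.025)])
E
```

```text
clock: 6.4
tcp_pos: [624.5, -64.7, 61.1]
eef_rot: [0.391, 0.92, 0.001, 0.001]
force: [0.9, 2.8, -1.0]
width: 0.006
finger_force: 1.2
[ 0.6   0.76 -0.87  1.69  0.67  1.01  0.27]
151.19182091133868 -0.6634509518181373
{"slide":[-0.0,0.0,0.0],"twist":-0.00} [625. -65.  61.]
{"slide":[-0.1,-0.3,0.0],"twist":0.02} [623. -68.  61.]
{"slide":[-0.1,-0.7,0.0],"twist":0.05} [620. -70.  61.]
{"slide":[-0.1,-1.1,0.0],"twist":0.07} [618. -73.  61.]
{"slide":[-0.2,-1.5,0.0],"twist":0.10} [615. -76.  61.]
{"slide":[-0.2,-1.8,0.0],"twist":0.12} [612. -79.  61.]
{"slide":[-0.2,-2.2,0.0],"twist":0.15} [610. -81.  61.]
{"slide":[-0.2,-2.6,0.0],"twist":0.17} [607. -84.  61.]
{"slide":[-0.2,-3.0,0.0],"twist":0.20} [604. -86.  61.]
{"slide":[-0.1,-3.4,0.0],"twist":0.22} [601. -89.  61.]
{"slide":[-0.1,-3.7,0.0],"twist":0.25} [598. -91.  61.]
{"slide":[-0.0,-4.1,0.0],"twist":0.27} [595. -94.  61.]
{"slide":[0.0,-4.5,0.0],"twist":0.30} [592. -96.  61.]
{"slide":[0.1,-4.9,0.0],"twist":0.32} [589. -98.  61.]
{"slide":[0.1,-5.2,0.0],"twist":0.35} [ 586. -100.   61.]
```

```bash
python3 -m pendant '[{"slide":[-0.1,-0.3,0],"twist":0.02},{"slide":[-0.1,-0.7,0],"twist":0.05},{"slide":[-0.1,-1.1,0],"twist":0.07},{"slide":[-0.2,-1.5,0],"twist":0.1},{"slide":[-0.2,-1.8,0],"twist":0.12},{"slide":[-0.2,-2.2,0],"twist":0.15},{"slide":[-0.2,-2.6,0],"twist":0.17},{"slide":[-0.2,-3,0],"twist":0.2},{"slide":[-0.1,-3.4,0],"twist":0.22},{"slide":[-0.1,-3.7,0],"twist":0.25},{"slide":[-0.1,-3.7,0],"twist":0.25}]'
python3 - <<'E'
from h import *
rows([(p,150,21,61) for p in np.arange(-1.05,-1.16,-.01)])
c=cam("wrist"); im=arm.capture("wrist"); cv2.imwrite("pics/w3.png",im[...,::-1]); np.savez("w3.npz",K=c[0],V=c[1])
E
```

```text
clock: 7.5
tcp_pos: [597.6, -92.0, 60.6]
eef_rot: [0.503, 0.864, -0.0, -0.0]
force: [1.1, 0.2, 0.9]
width: 0.005
finger_force: 0.5
{"slide":[0.0,0.1,-0.0],"twist":-0.00} [598. -91.  61.]
{"slide":[0.0,-0.1,-0.0],"twist":0.01} [597. -92.  61.]
{"slide":[-0.0,-0.2,-0.0],"twist":0.02} [596. -93.  61.]
{"slide":[-0.0,-0.4,-0.0],"twist":0.03} [595. -94.  61.]
{"slide":[-0.0,-0.5,-0.0],"twist":0.04} [593. -95.  61.]
{"slide":[-0.1,-0.7,-0.0],"twist":0.05} [592. -96.  61.]
{"slide":[-0.1,-0.8,-0.0],"twist":0.06} [591. -97.  61.]
{"slide":[-0.1,-1.0,-0.0],"twist":0.07} [590. -97.  61.]
{"slide":[-0.1,-1.1,-0.0],"twist":0.08} [588. -98.  61.]
{"slide":[-0.1,-1.3,-0.0],"twist":0.09} [587. -99.  61.]
{"slide":[-0.1,-1.4,-0.0],"twist":0.10} [ 586. -100.   61.]
```

View pics/w3.png

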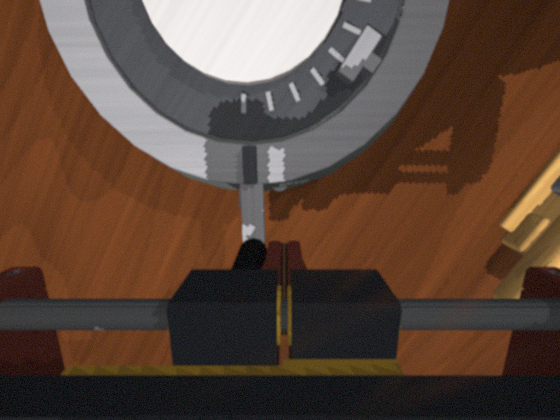

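The rib at (250,165) is now close to the zero mark at (243,103). I'll finish in small steps until the force shows the stop.

```bash
python3 -m pendant '[{"slide":[0,-0.2,0],"twist":0.01},{"slide":[0,-0.35,0],"twist":0.03},{"slide":[0,-0.5,0],"twist":0.04},{"slide":[0,-0.5,0],"twist":0.04},{"slide":[0,-0.5,0],"twist":0.04}]'; python3 -m pendant '[{"slide":[0,-0.1,0],"twist":0.01},{"slide":[0,-0.2,0],"twist":0.02},{"slide":[0,-0.2,0],"twist":0.02}]'; python3 -m pendant '[{"slide":[0,-0.1,0],"twist":0.01},{"slide":[0,-0.2,0],"twist":0.01},{"slide":[0,-0.2,0],"twist":0.01}]'
```

```text
clock: 8.05
tcp_pos: [593.6, -93.9, 60.6]
eef_rot: [0.519, 0.855, -0.0, -0.0]
force: [1.1, -0.1, 0.6]
width: 0.006
finger_force: 0.7
clock: 8.35
tcp_pos: [592.1, -94.7, 60.6]
eef_rot: [0.528, 0.849, 0.0, 0.0]
force: [2.2, -0.4, 0.4]
width: 0.002
finger_force: 1.2
clock: 8.65
tcp_pos: [591.9, -94.8, 61.0]
eef_rot: [0.532, 0.847, 0.002, 0.001]
force: [7.4, 1.5, -4.0]
width: 0.006
finger_force: 3.7
```

```bash
python3 -m pendant '[{"slide":[0,-0.1,0],"twist":0},{"slide":[0,-0.1,0],"twist":0},{"slide":[0,-0.1,0],"twist":0}]'; python3 - <<'E'
from h import *
p=arm.observe()["tcp_pos"][:2]-O; r=np.hypot(*p); print(r,np.arctan2(*p[::-1]))
c=cam("wrist"); im=arm.capture("wrist"); cv2.imwrite("pics/w4.png",im[...,::-1]); np.savez("w4.npz",K=c[0],V=c[1])
Z=ZERO
rows([(Z,150,35,61),(Z,150,35,125),(Z,150,-45,125),(Z,150,-45,61)])
E
```

```text
clock: 8.95
tcp_pos: [591.8, -94.7, 61.1]
eef_rot: [0.532, 0.847, 0.002, 0.002]
force: [10.4, 3.4, -5.3]
width: 0.007
finger_force: 4.9
150.41788025063127 -0.9588601125875585
{"slide":[-0.0,1.6,0.0],"twist":-0.04} [606. -88.  61.]
{"slide":[-0.0,1.6,-6.4],"twist":-0.04} [606. -88. 125.]
{"slide":[-0.3,-6.4,-6.4],"twist":-0.04} [ 535. -125.  125.]
{"slide":[-0.3,-6.4,-0.0],"twist":-0.04} [ 535. -125.   61.]
```

View pics/w4.png

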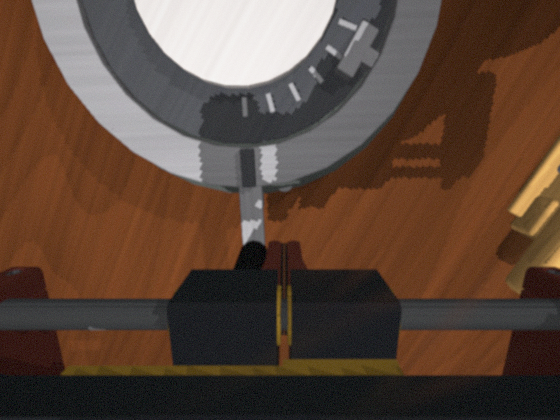

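At 10 N the lever no longer moves and the rib (248,165) lines up with the zero mark (245,105), so it is at the end stop. Now I back off, rise, cross to the other side and descend.

```bash
python3 -m pendant '[{"slide":[0,0.8,0],"twist":-0.05},{"slide":[0,1.8,0],"twist":-0.05},{"slide":[0,2,0],"twist":-0.05},{"slide":[0,2,-3],"twist":-0.05},{"slide":[0,2,-6.5],"twist":-0.05},{"slide":[0,1.5,-7],"twist":-0.05},{"slide":[-0.1,-2,-7],"twist":-0.05},{"slide":[-0.3,-5,-7],"twist":-0.05},{"slide":[-0.3,-6,-7],"twist":-0.05},{"slide":[-0.3,-6,-7],"twist":-0.05},{"slide":[-0.3,-6,-3],"twist":-0.05},{"slide":[-0.3,-6,0],"twist":-0.05},{"slide":[-0.3,-6,0],"twist":-0.05},{"slide":[-0.3,-6,0],"twist":-0.05}]'
python3 - <<'E'
from h import *
c=cam("wrist"); im=arm.capture("wrist"); cv2.imwrite("pics/w5.png",im[...,::-1]); np.savez("w5.npz",K=c[0],V=c[1])
print(arm.observe()["qpos"].round(2))
rows([(ZERO,150,t,61) for t in(-35,-25,-19)]+[(p,150,-19,61) for p in np.arange(-1.05,-.12,.05)])
E
```

```text
clock: 10.4
tcp_pos: [537.4, -123.5, 60.9]
eef_rot: [0.51, 0.86, 0.001, -0.0]
force: [0.2, 0.7, -0.1]
width: 0.006
finger_force: 0.0
[ 0.76  0.64 -0.84  1.89  0.61  0.89  0.12]
{"slide":[-0.0,0.7,0.1],"twist":0.02} [ 544. -121.   61.]
{"slide":[-0.0,1.7,0.1],"twist":0.02} [ 553. -116.   61.]
{"slide":[-0.1,2.3,0.1],"twist":0.02} [ 558. -113.   61.]
{"slide":[-0.1,2.8,0.1],"twist":-0.02} [ 564. -111.   61.]
{"slide":[-0.2,3.6,0.1],"twist":-0.07} [ 570. -108.   61.]
{"slide":[-0.2,4.4,0.1],"twist":-0.12} [ 577. -105.   61.]
{"slide":[-0.2,5.1,0.1],"twist":-0.17} [ 584. -101.   61.]
{"slide":[-0.1,5.9,0.1],"twist":-0.22} [590. -97.  61.]
{"slide":[-0.1,6.6,0.1],"twist":-0.27} [596. -92.  61.]
{"slide":[0.1,7.4,0.1],"twist":-0.32} [602. -88.  61.]
{"slide":[0.2,8.1,0.1],"twist":-0.37} [608. -83.  61.]
{"slide":[0.4,8.8,0.1],"twist":-0.42} [613. -78.  61.]
{"slide":[0.7,9.5,0.1],"twist":-0.47} [618. -72.  61.]
{"slide":[1.0,10.2,0.1],"twist":-0.52} [623. -66.  61.]
{"slide":[1.3,10.9,0.1],"twist":-0.57} [628. -60.  61.]
{"slide":[1.6,11.6,0.1],"twist":-0.62} [632. -54.  61.]
{"slide":[2.0,12.3,0.1],"twist":-0.67} [636. -48.  61.]
{"slide":[2.4,12.9,0.1],"twist":-0.72} [640. -41.  61.]
{"slide":[2.8,13.5,0.1],"twist":-0.77} [643. -34.  61.]
{"slide":[3.3,14.1,0.1],"twist":-0.82} [646. -27.  61.]
{"slide":[3.8,14.7,0.1],"twist":-0.87} [649. -20.  61.]
{"slide":[4.3,15.2,0.1],"twist":-0.92} [651. -13.  61.]
```

View pics/w5.png

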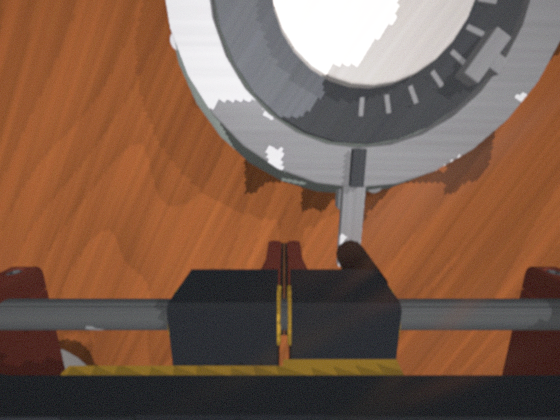

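The view shows the ring still at zero, with the rib at (358,165) in line with the zero mark at (361,106). The fingers at (285,250) are on the clockwise side of the post (348,250). Now I push anticlockwise, stopping well short.

```bash
python3 -m pendant '[{"slide":[0,0.7,0],"twist":0.02},{"slide":[0,1.5,0],"twist":0.02},{"slide":[-0.1,2.2,0],"twist":0.02},{"slide":[-0.1,2.8,0],"twist":-0.02},{"slide":[-0.2,3.6,0],"twist":-0.07},{"slide":[-0.2,4.4,0],"twist":-0.12},{"slide":[-0.2,5.1,0],"twist":-0.17},{"slide":[-0.1,5.9,0],"twist":-0.22},{"slide":[-0.1,6.6,0],"twist":-0.27},{"slide":[0.1,7.4,0],"twist":-0.32},{"slide":[0.2,8.1,0],"twist":-0.37},{"slide":[0.4,8.8,0],"twist":-0.42},{"slide":[0.7,9.5,0],"twist":-0.47},{"slide":[1,10.2,0],"twist":-0.52},{"slide":[1.3,10.9,0],"twist":-0.57},{"slide":[1.6,11.6,0],"twist":-0.62},{"slide":[2,12.3,0],"twist":-0.67},{"slide":[2.4,12.9,0],"twist":-0.72},{"slide":[2.8,13.5,0],"twist":-0.77},{"slide":[3.3,14.1,0],"twist":-0.82}]'
python3 - <<'E'
from h import *
z=np.load("w5.npz"); print("zero rib/mark",ang((z["K"],z["V"]),[[358,150],[357,186]],52),ang((z["K"],z["V"]),[[361,106]],46))
c=cam("wrist"); im=arm.capture("wrist"); cv2.imwrite("pics/w6.png",im[...,::-1]); np.savez("w6.npz",K=c[0],V=c[1])
q=proj(c,[[*O+83*np.array([np.cos(a),np.sin(a)]),52] for a in(-.25,-.052)]); print(q)
u,v=np.clip(q.mean(0).astype(int)-[65,50],0,[430,320]); print(u,v)
cv2.imwrite("pics/w6c.png",cv2.resize(im[v:v+100,u:u+130,::-1],None,fx=6,fy=6,interpolation=cv2.INTER_CUBIC))
p=arm.observe()["tcp_pos"][:2]-O; print(np.hypot(*p),np.arctan2(*p[::-1]),arm.observe()["qpos"].round(2))
E
```

```text
clock: 12.45
tcp_pos: [645.4, -29.3, 60.7]
eef_rot: [0.124, 0.992, -0.001, 0.0]
force: [1.1, -3.5, 0.8]
width: 0.007
finger_force: 1.4
zero rib/mark (array([ 85.4, 106. ]), array([-1.102, -1.089])) (array([61.2]), array([-1.088]))
[[320.95691889 143.23013558]
 [350.04701998 140.30496086]]
270 91
150.9937610367832 -0.3789194757247752 [ 0.58  0.84 -0.97  1.64  0.77  1.09  0.71]
```

View pics/w6c.png

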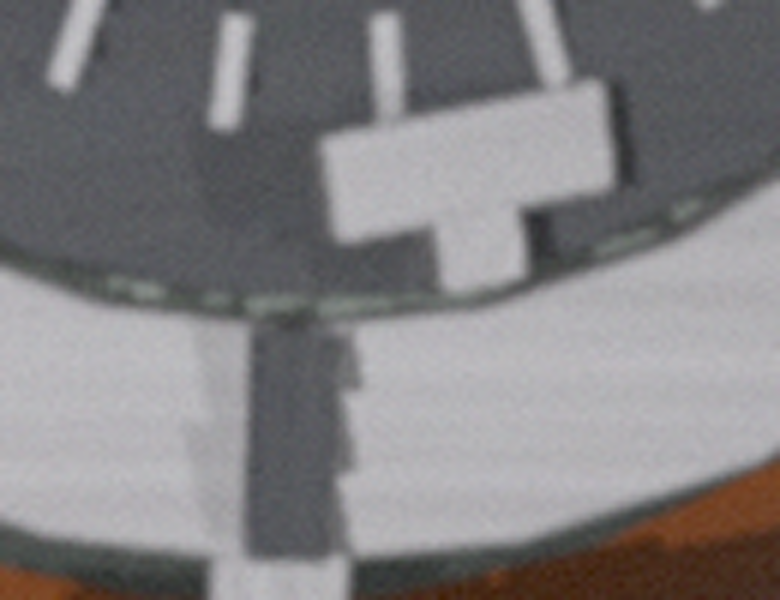

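The nose tip is at crop (485,285), the rib's inner end at (294,325) and its outer end at (291,555), so the rib is still clockwise of the nose. I'll measure the gap.

```bash
python3 - <<'E'
from h import *
z=np.load("w6.npz"); c=(z["K"],z["V"]); px=lambda u,v:(270+(u+.5)/6-.5,91+(v+.5)/6-.5)
print("nose tip, base",ang(c,[px(485,285),px(480,220)],52)); print("rider body L,R edge mids",ang(c,[px(330,190),px(608,135)],56)); print("rib",ang(c,[px(294,325),px(291,553)],52))
d=.02
rows([(p,150,-19,61) for p in (-.25,-.225,-.2,-.175,-.15,-.125,-.1,-.075,-.05)])
E
```

```text
nose tip, base (array([81.8, 76. ]), array([-0.047, -0.042]))
rider body L,R edge mids (array([71.9, 72. ]), array([-0.235,  0.117]))
rib (array([ 83.8, 105.4]), array([-0.266, -0.259]))
{"slide":[-0.0,0.0,-0.0],"twist":0.01} [646. -27.  61.]
{"slide":[-0.1,0.4,-0.0],"twist":-0.02} [647. -24.  61.]
{"slide":[-0.1,0.8,-0.0],"twist":-0.04} [649. -20.  61.]
{"slide":[-0.1,1.2,-0.0],"twist":-0.07} [650. -16.  61.]
{"slide":[-0.1,1.5,-0.0],"twist":-0.09} [651. -13.  61.]
{"slide":[-0.2,1.9,-0.0],"twist":-0.12} [652.  -9.  61.]
{"slide":[-0.2,2.3,-0.0],"twist":-0.14} [653.  -5.  61.]
{"slide":[-0.1,2.7,-0.0],"twist":-0.17} [654.  -2.  61.]
{"slide":[-0.1,3.1,-0.0],"twist":-0.19} [654.   2.  61.]
```

```bash
python3 -m pendant '[{"slide":[-0.1,0.4,0],"twist":-0.02},{"slide":[-0.1,0.8,0],"twist":-0.04},{"slide":[-0.1,1.2,0],"twist":-0.07},{"slide":[-0.1,1.5,0],"twist":-0.1},{"slide":[-0.2,1.9,0],"twist":-0.12},{"slide":[-0.2,2.2,0],"twist":-0.15},{"slide":[-0.1,2.5,0],"twist":-0.17},{"slide":[-0.1,2.5,0],"twist":-0.17},{"slide":[-0.1,2.5,0],"twist":-0.17}]'
cat >> h.py <<'E'
def look(name):
    """save a 6x crop of pointer and nose, return camera and crop origin"""
    c=cam("wrist"); im=arm.capture("wrist"); cv2.imwrite(f"pics/{name}.png",im[...,::-1])
    q=proj(c,[*O+83*np.array([np.cos(-.05),np.sin(-.05)]),52])[0]; u,v=q.astype(int)-[65,50]
    np.savez(name,K=c[0],V=c[1],o=[u,v])
    # polar unwrapping about the axis: rows radius 70..110 mm, columns angle -.4...3 rad
    a=np.linspace(-.35,.25,601); r=np.linspace(70,108,153); A,RR=np.meshgrid(a,r)
    P=np.c_[(O[0]+RR*np.cos(A)).ravel(),(O[1]+RR*np.sin(A)).ravel(),np.full(A.size,52.)]
    m=proj(c,P).astype(np.float32).reshape(*A.shape,2); g=cv2.cvtColor(cv2.remap(im,m[...,0],m[...,1],1),cv2.COLOR_RGB2GRAY).astype(float)
    for nm,lo,hi in(("body",70.5,73),("nose",77,80.5),("rib",86,92),("rib2",95,101)):
        s=g[(r>=lo)&(r<=hi)].mean(0); s=cv2.GaussianBlur(s[None],(0,0),4)[0]; d=np.gradient(s)
        k=[i for i in range(2,599) if abs(d[i])>.8 and abs(d[i])>=abs(d[i-1]) and abs(d[i])>abs(d[i+1])]
        print(nm,[(round(a[i],3),round(d[i],1)) for i in k])
    cv2.imwrite(f"pics/{name}p.png",cv2.resize(g.astype(np.uint8),None,fx=1.3,fy=2))
E
python3 -c "
from h import *
look('w7')
rows([(p,150,-19,61) for p in (-.1,-.09,-.08,-.07,-.06,-.05,-.04,-.03)])"
```

```text
clock: 13.4
tcp_pos: [651.7, -3.7, 60.6]
eef_rot: [0.041, 0.999, 0.0, -0.0]
force: [-0.1, -0.2, 0.6]
width: 0.009
finger_force: 0.1
body [(np.float64(-0.234), np.float64(4.5)), (np.float64(0.134), np.float64(-5.2)), (np.float64(0.17), np.float64(1.7))]
nose [(np.float64(-0.104), np.float64(4.6)), (np.float64(0.002), np.float64(-6.1)), (np.float64(0.046), np.float64(1.7))]
rib [(np.float64(-0.133), np.float64(-4.6)), (np.float64(-0.037), np.float64(1.4)), (np.float64(-0.015), np.float64(3.9))]
rib2 [(np.float64(-0.177), np.float64(-0.9)), (np.float64(-0.128), np.float64(-4.9)), (np.float64(-0.037), np.float64(5.1))]
{"slide":[-0.1,-0.2,-0.0],"twist":0.02} [653.  -5.  61.]
{"slide":[-0.1,-0.0,-0.0],"twist":0.01} [653.  -4.  61.]
{"slide":[-0.2,0.1,-0.0],"twist":-0.00} [653.  -3.  61.]
{"slide":[-0.2,0.3,-0.0],"twist":-0.01} [654.  -1.  61.]
{"slide":[-0.2,0.4,-0.0],"twist":-0.02} [654.   0.  61.]
{"slide":[-0.2,0.6,-0.0],"twist":-0.03} [654.   2.  61.]
{"slide":[-0.2,0.7,-0.0],"twist":-0.04} [655.   3.  61.]
{"slide":[-0.2,0.9,-0.0],"twist":-0.05} [655.   5.  61.]
```

View pics/w7p.png

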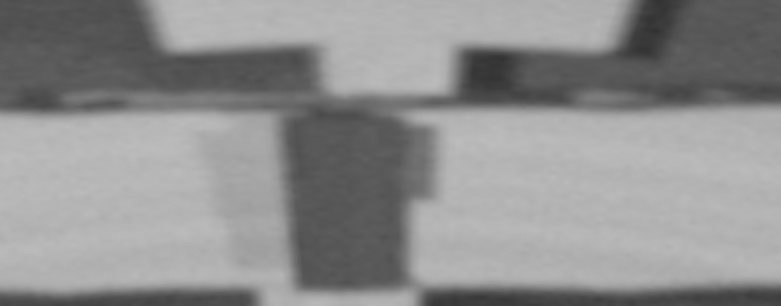

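In the unwrapped view the nose spans columns 322–456 and the rib 288–405, so the rib is about 0.034 rad (5 mm at the post) short. I'll creep forward.

```bash
python3 -m pendant '[{"slide":[0,0.1,0],"twist":0},{"slide":[0,0.2,0],"twist":-0.01},{"slide":[0,0.3,0],"twist":-0.02},{"slide":[0,0.3,0],"twist":-0.02},{"slide":[0,0.3,0],"twist":-0.02}]'
python3 -c "
from h import *
look('w8')"
```

```text
clock: 13.95
tcp_pos: [652.1, -1.5, 60.6]
eef_rot: [0.031, 1.0, -0.0, 0.0]
force: [0.0, -3.2, 0.9]
width: 0.007
finger_force: 1.1
body [(np.float64(-0.234), np.float64(4.3)), (np.float64(0.133), np.float64(-4.9)), (np.float64(0.172), np.float64(1.4))]
nose [(np.float64(-0.102), np.float64(4.4)), (np.float64(0.003), np.float64(-6.2)), (np.float64(0.049), np.float64(1.8))]
rib [(np.float64(-0.162), np.float64(-0.9)), (np.float64(-0.119), np.float64(-4.7)), (np.float64(-0.018), np.float64(5.0))]
rib2 [(np.float64(-0.115), np.float64(-4.4)), (np.float64(-0.011), np.float64(4.3))]
```

```bash
python3 -m pendant '[{"slide":[0,0.1,0],"twist":0},{"slide":[0,0.2,0],"twist":-0.01},{"slide":[0,0.25,0],"twist":-0.02},{"slide":[0,0.25,0],"twist":-0.02},{"slide":[0,0.25,0],"twist":-0.02}]'
python3 -c "
from h import *
look('w9')"
```

```text
clock: 14.5
tcp_pos: [652.4, 1.3, 60.7]
eef_rot: [0.021, 1.0, 0.0, 0.0]
force: [0.8, -2.7, 0.5]
width: 0.006
finger_force: 1.0
body [(np.float64(-0.236), np.float64(4.1)), (np.float64(0.132), np.float64(-4.9)), (np.float64(0.174), np.float64(1.9))]
nose [(np.float64(-0.105), np.float64(4.5)), (np.float64(0.001), np.float64(-6.0)), (np.float64(0.045), np.float64(1.8))]
rib [(np.float64(-0.164), np.float64(-1.0)), (np.float64(-0.1), np.float64(-4.8)), (np.float64(0.007), np.float64(4.2))]
rib2 [(np.float64(-0.151), np.float64(-0.9)), (np.float64(-0.096), np.float64(-4.5)), (np.float64(0.007), np.float64(4.3))]
```

View pics/w9p.png

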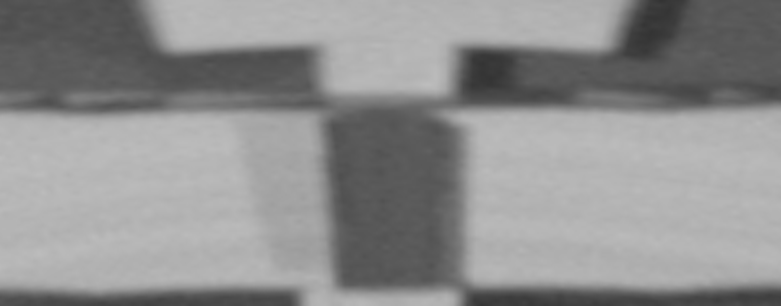

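The rib (326–449) now lies end to end with the nose (325–455), both centred at -0.052 rad. I'll back off sideways, check again, then rise.

```bash
python3 -m pendant '[{"slide":[0,-0.3,0],"twist":0},{"slide":[0,-1,0],"twist":0},{"slide":[0,-2.5,0],"twist":0},{"slide":[0,-4,0],"twist":0},{"slide":[0,-4,-2],"twist":0},{"slide":[0,-4,-5],"twist":0},{"slide":[0,-4,-8],"twist":0},{"slide":[0,-4,-8],"twist":0},{"slide":[0,-4,-8],"twist":0},{"slide":[0,-4,-8],"twist":0}]'
python3 -c "
from h import *
look('w10')
im=arm.capture('top');a=cv2.imread('pics/top0.png')[...,::-1]
for n,(u,v) in dict(tamper=(395,263),shaker=(143,281),cutter=(258,154)).items(): print(n,np.abs(im[v-18:v+18,u-40:u+40].astype(int)-a[v-18:v+18,u-40:u+40]).mean())
o=np.load('w10.npz')['o']; w=cv2.imread('pics/w10.png'); u,v=np.clip(o,0,[430,320]); cv2.imwrite('pics/w10c.png',cv2.resize(w[v:v+100,u:u+130],None,fx=6,fy=6,interpolation=2))"
```

```text
clock: 15.55
tcp_pos: [650.1, -39.2, 140.4]
eef_rot: [0.021, 1.0, -0.0, -0.0]
force: [0.4, 0.1, -0.1]
width: 0.004
finger_force: 0.0
body [(np.float64(-0.229), np.float64(2.9)), (np.float64(0.143), np.float64(-4.0)), (np.float64(0.171), np.float64(1.4))]
nose [(np.float64(-0.095), np.float64(3.3)), (np.float64(0.01), np.float64(-4.4)), (np.float64(0.043), np.float64(1.3))]
rib [(np.float64(-0.105), np.float64(-3.8)), (np.float64(0.001), np.float64(3.7))]
rib2 [(np.float64(-0.156), np.float64(-0.8)), (np.float64(-0.1), np.float64(-4.0)), (np.float64(0.004), np.float64(3.6))]
tamper 30.96550925925926
shaker 0.4806712962962963
cutter 14.145486111111111
```

View pics/w10c.png

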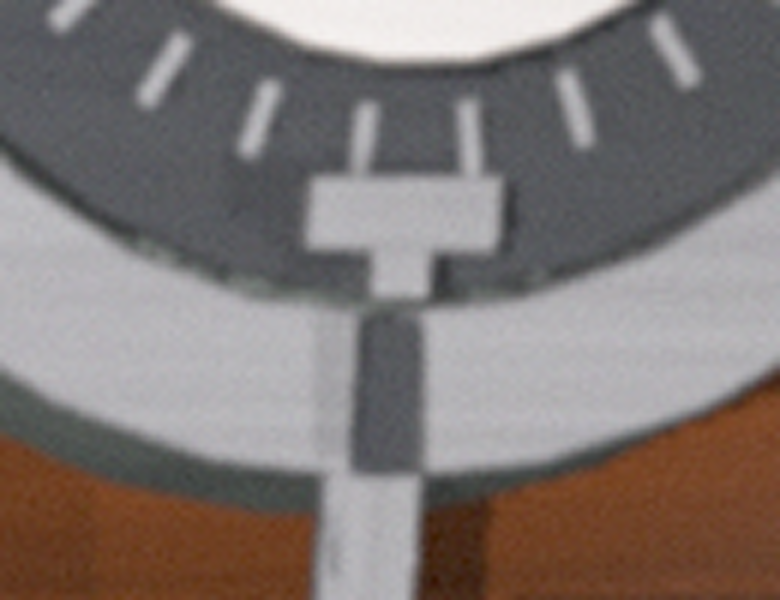

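The rib still faces the nose. I can see a rib sidewall from this oblique angle, so I'll check from straight above, at zero lateral offset.

```bash
python3 -m pendant '[{"slide":[0,0,-2],"twist":0},{"slide":[0,3,-2],"twist":0},{"slide":[0,6,-2],"twist":0},{"slide":[0,6,-2],"twist":0},{"slide":[0,6,-2],"twist":0},{"slide":[0,6,-2],"twist":0}]'
python3 -c "
from h import *
look('w11'); z=np.load('w11.npz'); o=z['o']; V=z['V']; print('cam',-V[:3,:3].T@V[:3,3]); w=cv2.imread('pics/w11.png'); u,v=np.clip(o,0,[430,320]); v+=10;cv2.imwrite('pics/w11c.png',cv2.resize(w[v:v+60,u+25:u+105],None,fx=10,fy=10,interpolation=2))"
```

```text
clock: 16.25
tcp_pos: [653.0, 19.9, 159.8]
eef_rot: [0.021, 1.0, -0.0, -0.001]
force: [0.1, -0.6, -1.1]
width: 0.006
finger_force: 0.0
body [(np.float64(-0.239), np.float64(3.0)), (np.float64(0.13), np.float64(-3.6)), (np.float64(0.193), np.float64(0.9))]
nose [(np.float64(-0.104), np.float64(3.1)), (np.float64(0.0), np.float64(-4.1)), (np.float64(0.057), np.float64(1.2))]
rib [(np.float64(-0.093), np.float64(-2.9)), (np.float64(0.016), np.float64(2.9))]
rib2 [(np.float64(-0.09), np.float64(-2.8)), (np.float64(0.013), np.float64(3.0))]
cam [583.48680593  23.10559627 321.56410726]
```

View pics/w11c.png

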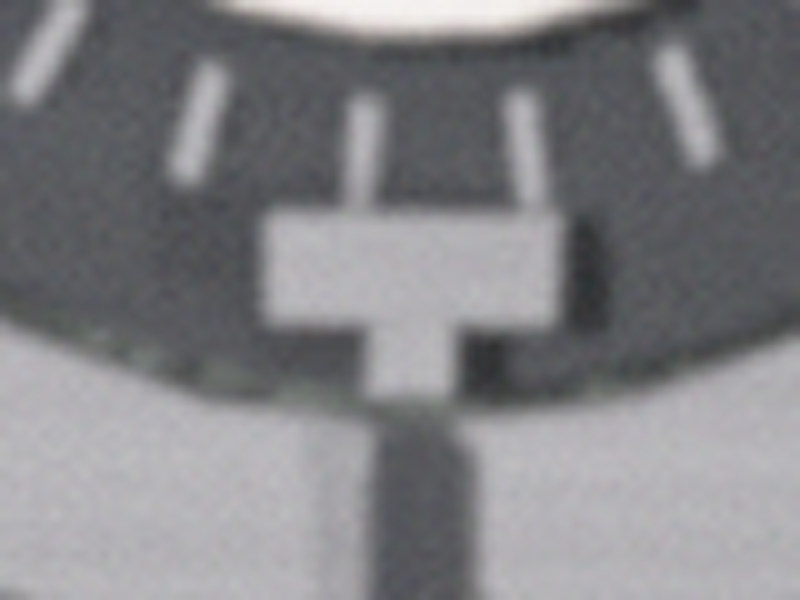

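From straight above, the nose (368–455) and rib (373–460) agree to within about 0.5 mm (0.005 rad). The robot touches nothing, so I'm handing in.

```bash
python3 -c "
from rig import arm
print(arm.sign_off())"
```

```text
the job is handed in; nothing more can be done
None
```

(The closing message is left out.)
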